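# Open a child-resistant bottle and lay its cap on the tray

### The job

Open the amber bottle in the stand: push its white child-resistant cap down and, keeping it pressed, turn it anticlockwise (seen from above) until you feel its stop, with a light hand: do not overload the bottle or force it round in its stand. Then lift the cap off and set it down, top up, inside the rim of the steel tray, without dropping it or disturbing the other things, and let go.

Things in the scene. Friction and masses are not known exactly. Their poses are not given: they have to be found in the camera images.
- stand: Fixed grey bottle stand, a 104 x 104 mm plate 12 mm thick with a black cup (82 mm across, to 40 mm high). Origin: centre of its underside, on the worktop; z up. It holds the amber bottle (body 68 mm across, up to 78 mm above the worktop, then a shoulder that narrows to the 28 mm wide neck at 104 mm; a 33 mm wide bead on the neck at 106 to 110 mm).
- bottle_mouth (a point): Centre of the bottle's mouth, the rim of its neck, 135 mm above the worktop, on the bottle's vertical axis. Under the cap three lugs stand out from the neck.
- bottle (a joint): How far the bottle has twisted in its stand (rad, 0 at the start, positive anticlockwise from above). The stand's grip yields at about 0.4 N m about the vertical; the bottle must not twist by more than 0.06 rad.
- cap: Inner part of the white push-and-turn cap, 42 mm across, 0 to 20 mm above its origin (centre of its lower rim, 119 mm above the worktop when closed); z up through the top; x within 0.15 rad of the stand's x when closed. Whole cap about 70 g, 32 mm high. Three lugs inside hold it under the neck's lugs: while locked it lifts only 1.5 mm. Contact forces on the bottle over 60 N in sum are overload.
- cap_grip (a point): Centre of the cap's ribbed outer shell (51 mm across, 26 mm high, 19 mm above cap's origin); grip it across its sides. It is sprung on the inner cap: unpressed it turns idly and opens nothing; pressed it sinks 5 mm, from 3 N to its stop at 9 N. Teeth (3 mm high, every 45 deg) engage in the last 2.5 mm of this. Keep 10 to 20 N on it while turning.
- cap_lugs (a point): Centre of the cap's lugs, on its axis, 2.5 mm above its lower rim. Turned under pressure, the shell first idles up to 0.8 rad till teeth meet, then drives the inner cap anticlockwise against a drag of up to 0.2 N m to a hard stop 0.62 rad from closed (up to 0.15 rad of it is done at the start), where the moment rises sharply. From 0.37 rad on the lugs are free and the cap lifts straight off.
- tray: Fixed low steel tray, 110 (its x) by 140 (its y) mm outside, 10 mm high, wall and floor 2 mm thick. Origin: centre of its underside, on the worktop.
- petri_dish: Clear closed petri dish, 60 mm across, 14 mm high, bystander. Origin: centre of its underside.
- pot: White sample pot with snap lid, 44 mm across, 58 mm high, bystander. Origin: centre of its underside.
- dropper: Small amber dropper bottle with black top, 30 mm across, 82 mm high, bystander. Origin: centre of its underside.
Not all that is in view belongs to the job. What is shaped like the cap but brown is not meant.

How it is judged:
On the way, in this order (a step that is already met when the one before it is completed fails the run):
1. the inner cap, still on the bottle, has been turned until its lugs are free (0.36 rad or more from the stand's x axis) (angle between the x axis of cap and the x axis of stand, either way round above 0.36 rad and z of cap in the frame of bottle_mouth below -0.008 m and horizontal distance between cap and bottle_mouth below 0.006 m), for 0.1 s.
2. the cap is lifted clear of the mouth (z of cap in the frame of bottle_mouth above 0.01 m), for 0.1 s.
At the end, for the whole second after the job is handed in: The cap stands top up (within 0.1 rad) flat on the tray's floor, inside its rim (its centre within 35 mm of the tray's centre along the tray's x and 50 mm along its y), at rest, and the bottle has twisted less than 0.06 rad in its stand (x of cap in the frame of tray between -0.035 and 0.035 m and y of cap in the frame of tray between -0.05 and 0.05 m and z of cap in the frame of tray below 0.006 m and angle between cap's own z axis and vertical below 0.1 rad and linear speed of cap below 0.02 m/s and value of joint bottle between -0.06 and 0.06 rad); the robot touches nothing.
It fails at once if the cap is pressed, pulled or twisted against the bottle with more than 60 N of contact force in sum (contact force between cap and stand above 60 N).
It fails at once if the bottle is twisted in its stand by more than 0.06 rad (value of joint bottle above 0.06 rad or value of joint bottle below -0.06 rad).
It fails at once if the cap is dropped: let go off the bottle more than 25 mm above the tray's underside (horizontal distance between cap and bottle_mouth above 0.035 m and z of cap in the frame of tray above 0.025 m and contact force between cap and the arm below 0.05 N and contact force between cap and the fingers below 0.05 N).
It fails at once if a bystander is moved by more than 30 mm (distance of any of petri_dish, pot, dropper from where it was at the start of the episode above 0.03 m).
It also fails if it takes over 58 s, if anything falls off the work surface, if the arm or the gripper's body presses on something with over 40 N, if the wrist force passes 120 N, or if a joint passes its speed limit or range.

### The arm

A 6-joint arm with a two-finger parallel gripper is mounted at the origin on a cart in front of the work surface, level with it; the furniture and walls round the work are solid. World frame = base frame: x ahead of the robot, y to its left, z up, the work surface at z = 0. Lengths are in m, angles in rad, forces in N, time in s.
With the tool pointing down it reaches from about 0.35 to 0.875 m from the base axis. Payload 4.2 kg.
Tool frame: the origin (TCP) lies between the finger pads; the fingertips stand r.tip_extent ahead of it and the grasp point (between the pads) lies 3 mm ahead of it (r.tip_extent is the distance from the TCP to the fingertips, in m); z points along the fingers, x is the direction in which the jaws open and shut, and the axes are right-handed (so a half turn about z gives the same grasp; the last joint's range is limited). The gripper opens to 85 mm and grips with 20 to 120 N. Pads are 22 mm wide; open, the fingers measure 114 mm over their backs; the gripper's body (76 mm by 85 mm) begins 54 mm behind the grasp point. The pads swing forward as they close: fully open they stand 13 mm farther back than shut.
Start: joints at [1.369, 0.385, 0.008, 0, -1.194, -0.259], TCP at [0.278, 0.56, 0.253] pointing down, gripper open.
Joint ranges: [-3.14, 3.14], [-1.21, 2.06], [-1.07, 1.41], [-3.16, 2.05], [-2.99, -0.16], [-3.1, 3.1]. Speed limits (rad/s): [2.79, 2.79, 3.14, 3.14, 3.14, 3.14].

### API

Orientations are given as a unit quaternion [x, y, z, w].
In Python, from cell import r, viewer gives the robot as it stands.
- The arm moves only by the shell command python3 -m pendant 'ROWS'. ROWS is JSON, a list of rows, each a list of 5 numbers: the opening, from 0 (shut) to 1 (fully open), then the shift along the world's x, y, z in m, then the turn about the world's z in units of 5 degrees (1.0 is 5 degrees). In form: [[fingers, x, y, z, twist], ...]. A call has 1 to 12 rows; each row is the pose to reach, as a shift and turn from the pose measured when the call began; what a row does not reach only later rows make up. A row lasts 1/10 s, in which the tool goes at most 50 mm and 8.59 degrees, less where a joint would pass 70% of its speed; a pose out of reach is approached as far as the arm can. A call with a gripper value outside its range is refused whole. The fingers move at their own pace and stop on an object; the grip force is fixed at half the most. Time passes only in rows, so rows that repeat a pose let the fingers close. It gives the time, the measured TCP pose, the force and the opening at its end, in the units of the state.
- r.sense(): the state, without advancing time (a new reading comes with each control period).
- viewer.grab_frame(name): name is "side" or "top" or "wrist"; returns a dict with "img" (420x560x3 uint8, red, green, blue), "mtx" (3x3 intrinsics, pixels), "k1" (the pictures are not rectified: a ray, as slopes to the right and down, at radius r is drawn at 1 + k1 r^2 times it, then the intrinsics apply), "extrinsics" (4x4, takes a point from camera to world coordinates). Camera axes: x right, y down, z forward; pixel columns grow to the right and rows downward; lengths in m; the calibration is good to about 2 mm. A picture is of the moment at which its call begins. There is no depth.
- r.finish_job(): hands the job in, once; it reports no verdict.
The state is a dict: "clock": time; "joint_positions": joint angles; "qvel": joint speeds; "effort": joint torques, N m; "eef_pos": TCP position; "eef_rot": TCP orientation; "ft_force": force on the tool from outside, world axes, zero at the start; "moment": the same for the moment, N m; "grip_width": finger opening in m.
Only numpy, scipy, OpenCV 4.12 (cv2) and the standard library are available. Lean on these libraries where they do the work, as an engineer would, in place of code of your own. Each camera call takes 0.05 s, during which the arm holds its last target.

## Working session

There is one attempt and no reset: what is moved stays moved. The work goes in short steps, Python scripts to look and compute and a shell command to move; the robot and the scene stay as the last step left them, time stands still between calls to the robot, and variables do not carry over. Pictures are saved under pics/ and viewed, and the job is handed in when it is done.

```bash
ls; mkdir -p pics
python3 - <<'E'
from cell import r, viewer
import cv2, json
print(r.sense(), r.tip_extent)
for n in ["side","top","wrist"]:
    f=viewer.grab_frame(n)
    cv2.imwrite(f"pics/{n}0.png",f["img"][:,:,::-1])
    print(n,f["mtx"],f["k1"],f["extrinsics"])
E
```

```text
pics
{'clock': 0.0, 'joint_positions': array([ 1.36857472e+00,  3.85551478e-01,  6.63216986e-03, -5.31105657e-04,
       -1.19404531e+00, -2.58595430e-01]), 'qvel': array([-0.00042407,  0.00129842, -0.00048821, -0.00020608, -0.00141904,
       -0.00074999]), 'effort': array([ 8.98837834e-05, -3.92293131e+01,  1.88407570e+01,  4.18629974e+00,
       -4.60485695e-03, -1.95956915e-06]), 'eef_pos': array([0.27765963, 0.55932303, 0.25222234]), 'eef_rot': array([-5.26850910e-01,  8.49956988e-01, -6.18366960e-04, -9.24076695e-04]), 'ft_force': array([-0.0507603 , -0.6449557 , -0.72559515]), 'moment': array([-0.01179425, -0.06296761, -0.01901692]), 'grip_width': 0.08556306066185147} 0.022
side [[520.50473422   0.         275.06616382]
 [  0.         520.50473422 199.83873061]
 [  0.           0.           1.        ]] -0.16667392663120278 [[-0.99624041 -0.04847961  0.07179672  0.42654118]
 [-0.08569468  0.4299129  -0.89879437  1.34028972]
 [ 0.01270687 -0.90156787 -0.43245105  0.77181196]
 [ 0.          0.          0.          1.        ]]
top [[426.42052902   0.         270.55739502]
 [  0.         426.42052902 209.58618625]
 [  0.           0.           1.        ]] 0.024840884050834212 [[-0.0165498  -0.9907795   0.13446964  0.35586637]
 [-0.9998391   0.01732968  0.00463117  0.03152874]
 [-0.00691879 -0.13437136 -0.99090689  1.24016847]
 [ 0.          0.          0.          1.        ]]
wrist [[336.89610665   0.         275.37592106]
 [  0.         336.89610665 208.83234936]
 [  0.           0.           1.        ]] -0.026317577589701692 [[-0.44479226 -0.85637116 -0.26227521  0.34566729]
 [-0.89563288  0.4257053   0.12890594  0.52558432]
 [ 0.00126062  0.29223867 -0.95634459  0.37343734]
 [ 0.          0.          0.          1.        ]]
```

View pics/side0.png

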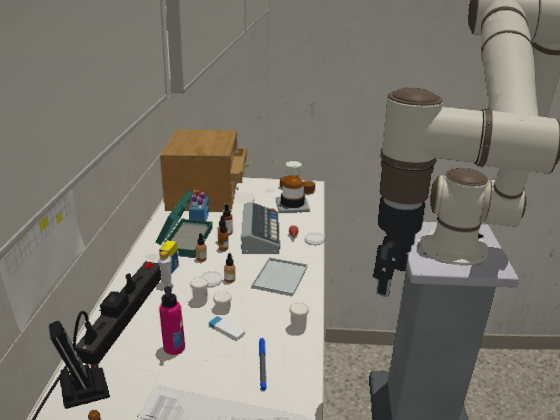

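View pics/top0.png

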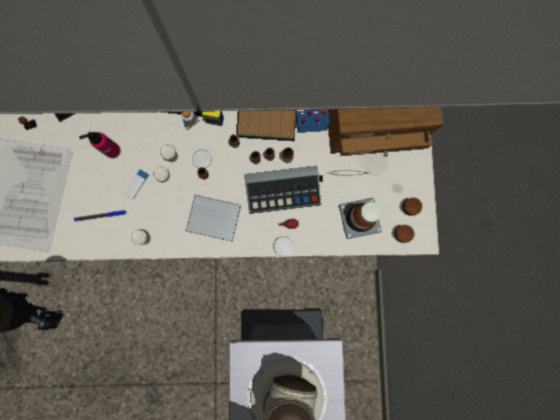

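View pics/wrist0.png

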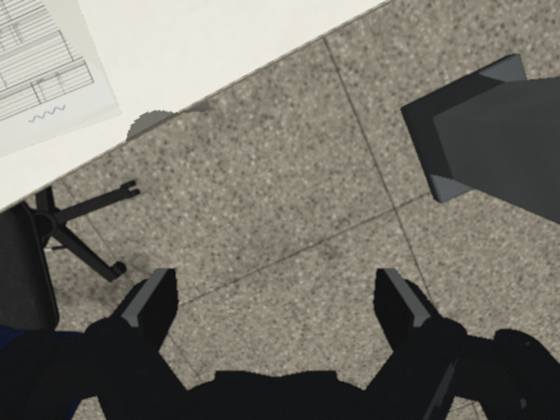

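The side view shows the bottle in its stand at about (292,190) and the tray at (280,276). In the top view the white cap is at about (371,211), the stand at (361,218) and the tray at (213,218). Next I'll take crops and measure.

```bash
cat > h.py <<'E'
from cell import r, viewer
import cv2, numpy as np
def dist(f): return None
def ray(f,u,v):
    K=f["mtx"];k=f["k1"]
    d=np.array([(u-K[0,2])/K[0,0],(v-K[1,2])/K[1,1]])
    s=cv2.undistortPoints(np.array([[[u,v]]],float),K,np.array([k,0,0,0.]))[0,0]
    T=f["extrinsics"]; return T[:3,3],T[:3,:3]@np.array([s[0],s[1],1])
def onz(f,u,v,z):
    o,d=ray(f,u,v); return o+d*(z-o[2])/d[2]
def proj(f,P):
    T=np.linalg.inv(f["extrinsics"]); P=np.atleast_2d(np.asarray(P,float))
    rv,_=cv2.Rodrigues(T[:3,:3])
    return cv2.projectPoints(P,rv,T[:3,3],f["mtx"],np.array([f["k1"],0,0,0.]))[0][:,0]
def crop(f,name,x0,y0,x1,y1,s):
    im=f["img"][y0:y1,x0:x1,::-1]
    cv2.imwrite(name,cv2.resize(im,None,fx=s,fy=s,interpolation=cv2.INTER_CUBIC))
E
python3 - <<'E'
from h import *
f=viewer.grab_frame("top"); g=viewer.grab_frame("side")
crop(f,"pics/tc1.png",325,180,445,260,6)
crop(f,"pics/tray1.png",170,180,310,265,5)
crop(g,"pics/sc1.png",230,140,350,230,6)
for uv,z in [((371,211),.151),((361,218),.012),((213,218),0.01)]: print(onz(f,*uv,z))
E
```

```text
[ 0.49549373 -0.22129795  0.151     ]
[ 0.49341346 -0.22379177  0.012     ]
[0.50106664 0.20486728 0.01      ]
```

View pics/tc1.png

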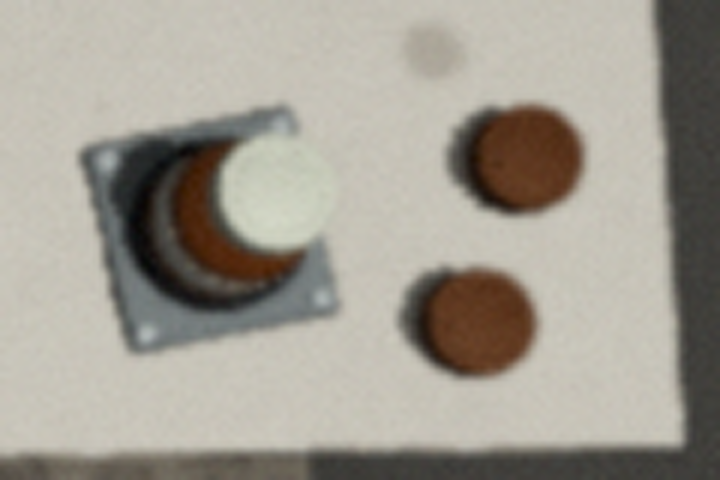

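View pics/tray1.png

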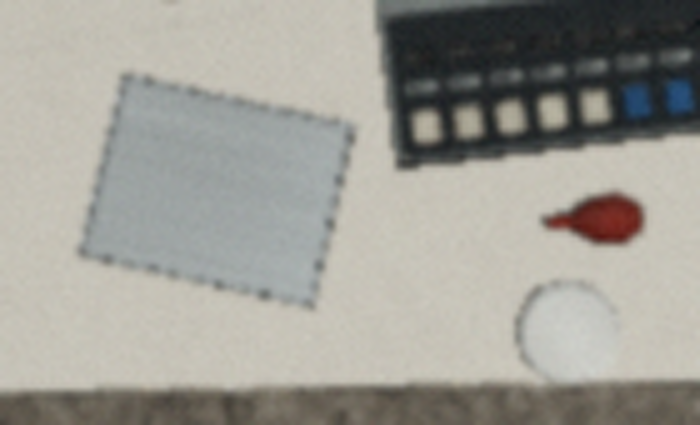

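View pics/sc1.png

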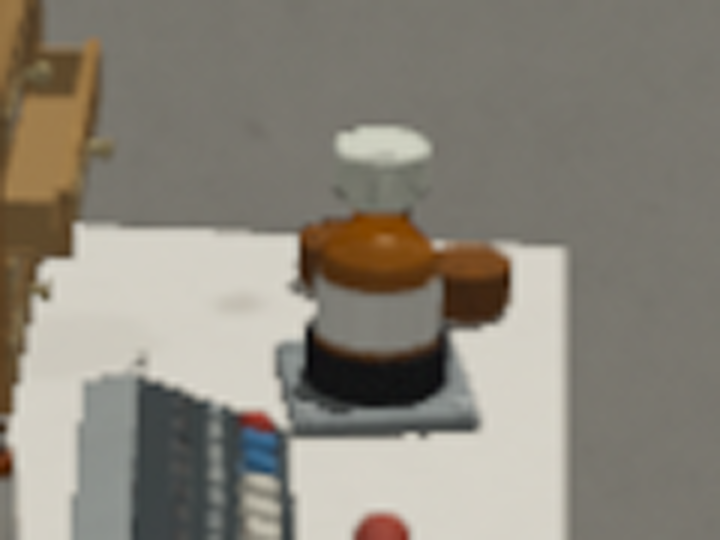

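The candidates for the cap, by top-view pixel, are:
- the white cap on the bottle at (371,212)
- brown cap lookalikes at (412,206) and (404,233)
- white pot lids at (168,152), (161,174) and (140,237)

I choose the white one. The crop confirms it sits on the amber bottle in the grey stand.

Run:
```python
from h import *
f=viewer.grab_frame("top"); g=viewer.grab_frame("side")
S=np.array([onz(f,325+u/6,180+v/6,.012)[:2] for u,v in [(85,150),(285,105),(335,312),(133,350)]])
print("stand",S,S.mean(0),[np.linalg.norm(S[i]-S[i-1]) for i in range(4)],np.degrees(np.arctan2(*(S[1]-S[0])[::-1])))
T=np.array([onz(f,170+u/5,180+v/5,.01)[:2] for u,v in [(125,74),(354,124),(314,306),(82,254)]])
print("tray",T,T.mean(0),[np.linalg.norm(T[i]-T[i-1]) for i in range(4)],np.degrees(np.arctan2(*(T[1]-T[0])[::-1])))
o1,d1=ray(f,325+277/6,180+192/6); o2,d2=ray(g,293.8,164.5)
A=np.array([d1,-d2]).T; t=np.linalg.lstsq(A,o2-o1,rcond=None)[0]
print("cap tri",o1+d1*t[0],o2+d2*t[1], onz(f,325+277/6,180+32,.151),onz(g,293.8,164.5,.151))
```

```text
stand [[ 0.53249299 -0.16228682]
 [ 0.55282011 -0.25980684]
 [ 0.45194441 -0.27876314]
 [ 0.43531537 -0.18150626]] [ 0.49314322 -0.22059077] [np.float64(0.0990599636861789), np.float64(0.09961599181447316), np.float64(0.10264136597322893), np.float64(0.09866826197041922)] -78.22582470099947
tray [[0.5703313  0.25763513]
 [0.53840905 0.12383149]
 [0.43273835 0.14764811]
 [0.46514091 0.28172609]] [0.5016549  0.20271021] [np.float64(0.10791381593672232), np.float64(0.13755888012423628), np.float64(0.10832140556202434), np.float64(0.1379377773579583)] -103.41852751951353
cap tri [ 0.49303209 -0.22184727  0.14993295] [ 0.49230755 -0.22184089  0.14984031] [ 0.49289784 -0.22159928  0.151     ] [ 0.49218492 -0.21892824  0.151     ]
```

The two views agree on the cap: the axis is at about (0.493,-0.221) and the top is at z≈0.15, against 0.151 expected. The stand's sides come out at 99–103 mm (nominal 104), and the tray is centred at (0.502,0.203). I'll go over the bottle and turn clockwise on the way, to leave room for the anticlockwise turn.

```bash
python3 -m pendant '[[1,0.014,-0.048,0.01,-1.5],[1,0.027,-0.097,0.02,-3],[1,0.04,-0.145,0.02,-4.5],[1,0.054,-0.193,0.02,-6],[1,0.067,-0.242,0.02,-7.5],[1,0.08,-0.29,0.02,-9],[1,0.094,-0.338,0.02,-10.5],[1,0.107,-0.387,0.02,-12],[1,0.12,-0.435,0.02,-13.5],[1,0.134,-0.483,0.02,-15],[1,0.147,-0.532,0.02,-16],[1,0.16,-0.58,0.02,-16]]'; python3 -c "
from h import *
print(r.sense())"
```

```text
clock: 1.55
eef_pos: [0.437, -0.0188, 0.2736]
eef_rot: [0.143, 0.99, 0.0, 0.0]
ft_force: [-0.4, 0.3, -0.4]
grip_width: 0.0855
{'clock': 1.55, 'joint_positions': array([ 3.30892217e-01,  4.14058642e-02, -3.88180415e-01, -2.16758867e-04,
       -1.14010005e+00, -6.18140135e-01]), 'qvel': array([-1.23502094,  0.24789895,  0.25867023,  0.00197819, -0.00387157,
        1.27215397]), 'effort': array([  4.19078663, -23.26532185,  17.11728036,   3.94210115,
        -0.15621491,  -1.08131848]), 'eef_pos': array([ 0.43696215, -0.01880236,  0.27360704]), 'eef_rot': array([1.43175398e-01, 9.89697170e-01, 3.41206317e-04, 4.48669951e-04]), 'ft_force': array([-0.43260321,  0.34347617, -0.42566143]), 'moment': array([ 0.06821156, -0.11768081, -0.01079226]), 'grip_width': 0.08550136049792502}
```

```bash
python3 -m pendant '[[1,0.014,-0.05,0,0],[1,0.028,-0.1,-0.01,0],[1,0.042,-0.15,-0.02,0],[1,0.056,-0.2025,-0.03,0],[1,0.056,-0.2025,-0.04,0],[1,0.056,-0.2025,-0.04,0],[1,0.056,-0.2025,-0.04,0]]'
python3 - <<'E'
from h import *
print(r.sense())
f=viewer.grab_frame("wrist"); cv2.imwrite("pics/w1.png",f["img"][:,:,::-1])
print(proj(f,[[.493,-.2213,.151],[.493,-.2213,.012]]))
f=viewer.grab_frame("side"); crop(f,"pics/s1.png",230,100,430,240,4)
E
```

```text
clock: 2.25
eef_pos: [0.4926, -0.2209, 0.2333]
eef_rot: [0.143, 0.99, 0.0, -0.0]
ft_force: [-0.3, 0.6, 0.4]
grip_width: 0.0856
{'clock': 2.25, 'joint_positions': array([-1.21562376e-01,  2.56615477e-01, -2.31761056e-01, -9.70238164e-04,
       -1.08273004e+00, -1.65588006e-01]), 'qvel': array([ 0.02596436, -0.02860341,  0.00643738,  0.00495595,  0.0013223 ,
        0.00300227]), 'effort': array([-7.04920292e-01, -3.05490661e+01,  1.77006000e+01,  3.92560557e+00,
        4.60133044e-03,  4.31370499e-03]), 'eef_pos': array([ 0.49255295, -0.22092253,  0.23325975]), 'eef_rot': array([ 1.43307615e-01,  9.89678089e-01,  4.24923646e-04, -1.64516692e-04]), 'ft_force': array([-0.34637639,  0.55404947,  0.40174459]), 'moment': array([ 0.02477657, -0.02687906, -0.0035785 ]), 'grip_width': 0.08555518754287263}
[[276.53924543 227.39447347]
 [276.12553073 180.89903988]]
```

View pics/w1.png

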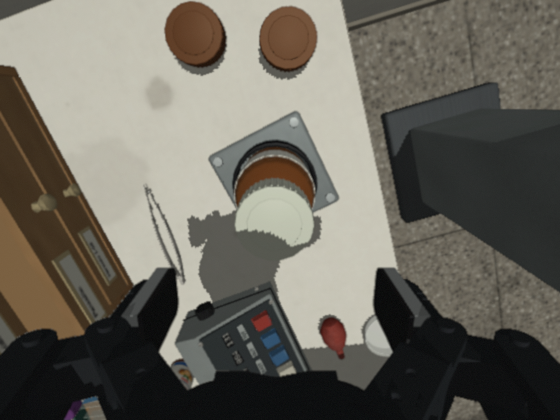

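View pics/s1.png

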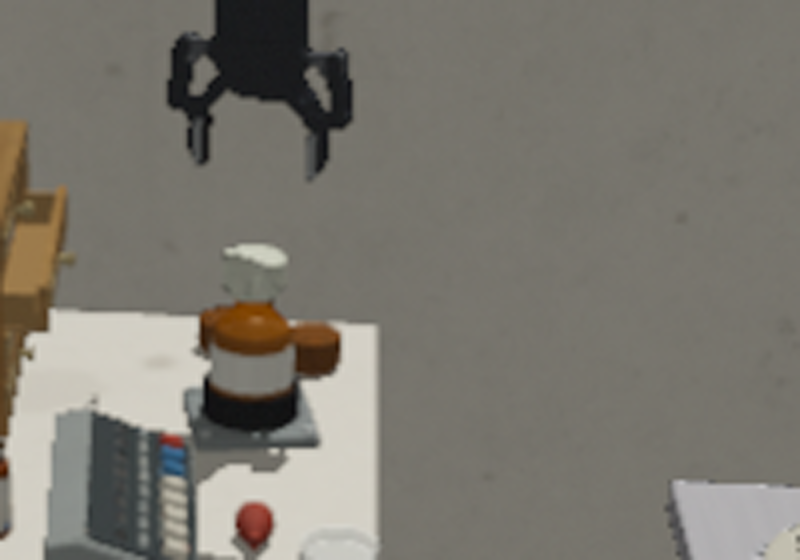

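Run:
```python
from h import *
f=viewer.grab_frame("wrist")
P=[[.493+.0255*np.cos(a),-.2213+.0255*np.sin(a),.151] for a in np.linspace(0,6.28,24)]
im=f["img"][:,:,::-1].copy(); a=im[90:270,190:360]
a=cv2.resize(a,None,fx=4,fy=3.3333333*1.2,interpolation=cv2.INTER_CUBIC)
for u,v in proj(f,P): cv2.circle(a,(int((u-190)*4),int((v-90)*4)),2,(255,0,0),-1)
cv2.imwrite("pics/w2.png",cv2.resize(a,None,fx=.8,fy=.8))
```

```text
(no output)
```

View pics/w2.png

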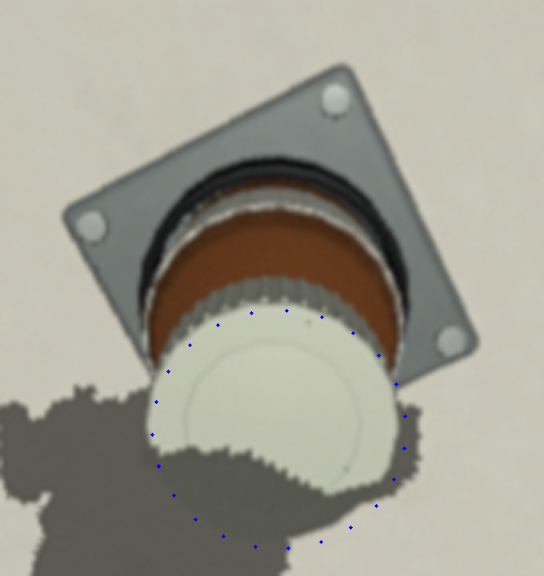

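Run:
```python
from h import *
f=viewer.grab_frame("wrist")
P=onz(f,190+273.5/3.2,90+421/3.2,.151);print(P, np.round(f["extrinsics"][:3,:3],2))
c=[onz(f,190+u/3.2,90+v/3.2,.012)[:2] for u,v in [(65,213),(345,65),(477,345)]]
print(c,(c[0]+c[2])/2,np.degrees(np.arctan2(*(c[1]-c[0])[::-1])))
```

```text
[ 0.49350192 -0.22403585  0.151     ] [[-0.96  0.27  0.09]
 [ 0.28  0.92  0.28]
 [-0.    0.29 -0.96]]
[array([ 0.55164019, -0.26350051]), array([ 0.45401833, -0.28216541]), array([ 0.43556247, -0.18410854])] [ 0.49360133 -0.22380452] -169.17591411087886
```

The wrist view puts the cap at (0.4935,-0.2240) and the stand at (0.4936,-0.2238), within about 2 mm of the top view. I'll use (0.4933,-0.2227) and lower to a TCP height of z 0.139. At these jaw widths the fingertips stay above the bead.

```bash
python3 -m pendant '[[1,0.0007,-0.0018,-0.03,0],[1,0.0007,-0.0018,-0.06,0],[1,0.0007,-0.0018,-0.08,0],[1,0.0007,-0.0018,-0.094,0],[1,0.0007,-0.0018,-0.094,0],[1,0.0007,-0.0018,-0.094,0]]'
python3 - <<'E'
from h import *
s=r.sense();print(s['eef_pos'],s['ft_force'],s['moment'])
f=viewer.grab_frame("side"); crop(f,"pics/s2.png",250,120,340,220,6)
f=viewer.grab_frame("wrist"); cv2.imwrite("pics/w3.png",f["img"][:,:,::-1])
E
```

```text
clock: 3.05
eef_pos: [0.4945, -0.2213, 0.1416]
eef_rot: [0.141, 0.99, 0.0, 0.002]
ft_force: [0.1, -1.5, 0.2]
grip_width: 0.0857
[ 0.49449524 -0.22134118  0.1415721 ] [ 0.08422072 -1.48606841  0.22801551] [-0.03610533 -0.03172374 -0.06377632]
```

View pics/s2.png

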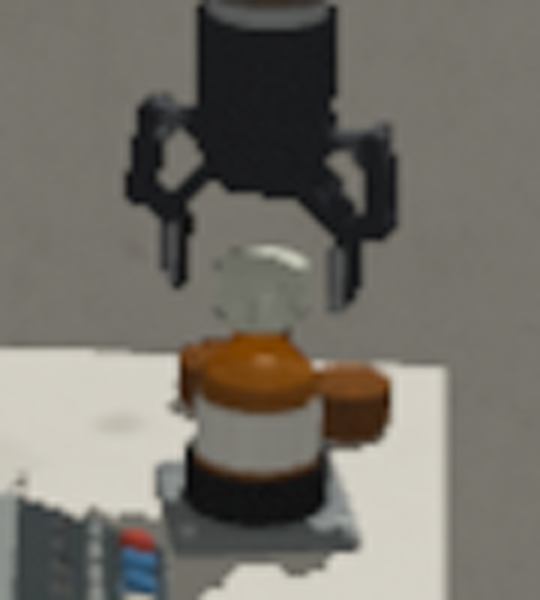

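View pics/w3.png

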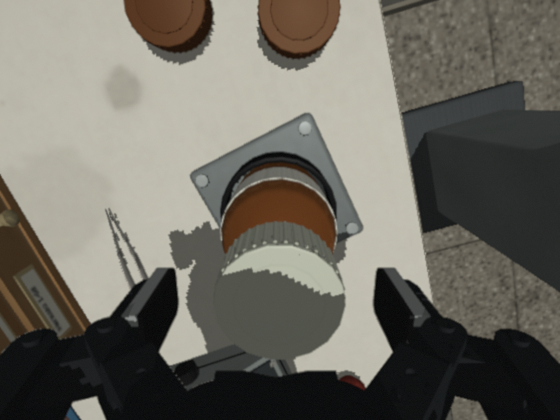

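The cap spans columns 215–344 (centre 280) and the jaws span 178–374 (centre 276). The gripper sits about 1–2 mm too far in +x, which matches the pose reading. I'll correct that and then close.

```bash
python3 -m pendant '[[1,-0.0013,-0.0014,-0.003,0],[1,-0.0013,-0.0014,-0.003,0],[1,-0.0013,-0.0014,-0.003,0],[1,-0.0013,-0.0014,-0.003,0]]';python3 -c "
from h import *
s=r.sense();print(s['eef_pos'],s['ft_force'],s['moment'],s['joint_positions'])"
```

```text
clock: 3.55
eef_pos: [0.4936, -0.2231, 0.1393]
eef_rot: [0.142, 0.99, 0.0, 0.003]
ft_force: [-0.5, 0.4, -0.2]
grip_width: 0.085
[ 0.49356166 -0.22312266  0.13932669] [-0.51986363  0.37485431 -0.15601327] [-0.00986581 -0.01825122  0.02420476] [-1.25297662e-01  3.54983907e-01 -3.55804165e-01 -5.14366239e-04
 -8.54117356e-01 -1.58744572e-01]
```

```bash
python3 -m pendant '[[0.7,0,0,0,0],[0.6,0,0,0,0],[0.55,0,0,0,0],[0.5,0,0,0,0],[0.4,0,0,0,0],[0.4,0,0,0,0],[0.4,0,0,0,0],[0.4,0,0,0,0]]';python3 -c "
from h import *
s=r.sense();print(s['eef_pos'],s['ft_force'],s['moment'])"
```

```text
clock: 4.35
eef_pos: [0.4935, -0.2232, 0.1394]
eef_rot: [0.142, 0.99, 0.0, 0.003]
ft_force: [-1.1, 0.6, 3.3]
grip_width: 0.0502
[ 0.49354346 -0.22316464  0.13941355] [-1.10401804  0.58736396  3.25101816] [0.14204059 0.36747575 0.00891718]
```

It's gripped at 50 mm with small lateral forces. Next I press down gradually.

```bash
python3 -m pendant '[[0.35,0,0,-0.001,0],[0.35,0,0,-0.002,0],[0.35,0,0,-0.003,0],[0.35,0,0,-0.003,0]]';python3 -c "
from h import *
s=r.sense();print(s['eef_pos'],s['ft_force'],s['moment'])"
```

```text
clock: 4.75
eef_pos: [0.4936, -0.2232, 0.1367]
eef_rot: [0.142, 0.99, 0.0, 0.003]
ft_force: [-2.1, 1.0, 5.6]
grip_width: 0.0506
[ 0.49355676 -0.22317679  0.13665964] [-2.07915435  1.04383519  5.58530546] [0.34515207 0.63320058 0.02310546]
```

```bash
python3 -m pendant '[[0.35,0,0,-0.001,0],[0.35,0,0,-0.002,0],[0.35,0,0,-0.003,0],[0.35,0,0,-0.003,0]]';python3 -c "
from h import *
s=r.sense();print(s['eef_pos'],s['ft_force'],s['moment'])"; python3 -m pendant '[[0.35,0,0,-0.0005,0],[0.35,0,0,-0.001,0],[0.35,0,0,-0.001,0]]';python3 -c "
from h import *
s=r.sense();print(s['eef_pos'],s['ft_force'],s['moment'])"
```

```text
clock: 5.15
eef_pos: [0.4936, -0.2232, 0.1346]
eef_rot: [0.141, 0.99, -0.0, 0.003]
ft_force: [-3.3, 1.6, 7.9]
grip_width: 0.0504
[ 0.49357947 -0.22319905  0.13457405] [-3.33996615  1.58509756  7.85377808] [ 0.52461498  0.92390616 -0.0092598 ]
clock: 5.45
eef_pos: [0.4936, -0.2232, 0.1346]
eef_rot: [0.141, 0.99, -0.0, 0.003]
ft_force: [-2.4, 2.8, 8.9]
grip_width: 0.0504
[ 0.49358717 -0.22317849  0.13456122] [-2.43414898  2.77926015  8.91021521] [0.60412401 0.99116235 0.02670185]
```

```bash
python3 -m pendant '[[0.35,0,0,-0.001,0],[0.35,0,0,-0.002,0],[0.35,0,0,-0.002,0]]';python3 -c "
from h import *
s=r.sense();print(s['eef_pos'],s['ft_force'],s['moment'])"
```

```text
clock: 5.75
eef_pos: [0.4936, -0.2232, 0.1345]
eef_rot: [0.141, 0.99, -0.001, 0.003]
ft_force: [-5.3, 3.3, 14.6]
grip_width: 0.0502
[ 0.49360401 -0.22320865  0.1344604 ] [-5.2797219   3.27635673 14.6389274 ] [ 0.9607657   1.43905397 -0.00331866]
```

```bash
python3 -m pendant '[[0.35,0,0,-0.002,0.5],[0.35,0,0,-0.002,1],[0.35,0,0,-0.002,1.5],[0.35,0,0,-0.002,2],[0.35,0,0,-0.002,2.5],[0.35,0,0,-0.002,3]]';python3 -c "
from h import *
s=r.sense();print(s['eef_pos'],s['ft_force'],s['moment'],s['joint_positions'][5])"
```

```text
clock: 6.35
eef_pos: [0.4937, -0.2233, 0.1345]
eef_rot: [0.009, 1.0, -0.0, 0.004]
ft_force: [-4.5, 2.9, 15.6]
grip_width: 0.0505
[ 0.49366221 -0.22325594  0.13446405] [-4.47209457  2.8518046  15.5926033 ] [ 0.95016412  1.52284905 -0.00415778] 0.10748608243438898
```

```bash
python3 -m pendant '[[0.35,0,0,-0.002,0.5],[0.35,0,0,-0.002,1],[0.35,0,0,-0.002,1.5],[0.35,0,0,-0.002,2],[0.35,0,0,-0.002,2.5],[0.35,0,0,-0.002,3]]';python3 -c "
from h import *
s=r.sense();print(s['eef_pos'],s['ft_force'],s['moment'],s['joint_positions'][5])"
```

```text
clock: 6.95
eef_pos: [0.4936, -0.2233, 0.1345]
eef_rot: [-0.123, 0.992, -0.0, 0.004]
ft_force: [-3.9, 2.5, 14.2]
grip_width: 0.0504
[ 0.49362535 -0.22330037  0.13445781] [-3.94556485  2.54034328 14.19744104] [0.94187296 1.48579621 0.00542557] 0.3738568641843267
```

```bash
python3 -m pendant '[[0.35,0,0,-0.002,0.5],[0.35,0,0,-0.002,1],[0.35,0,0,-0.002,1.5],[0.35,0,0,-0.002,2],[0.35,0,0,-0.002,2.5],[0.35,0,0,-0.002,3]]';python3 -c "
from h import *
s=r.sense();print(s['eef_pos'],s['ft_force'],s['moment'],s['joint_positions'][5])"
```

```text
clock: 7.55
eef_pos: [0.4944, -0.2228, 0.1345]
eef_rot: [-0.253, 0.968, -0.0, 0.005]
ft_force: [-2.2, 6.5, 12.9]
grip_width: 0.0507
[ 0.49444729 -0.22276626  0.13450976] [-2.1511799   6.50073177 12.89401187] [ 1.8067094   1.08248487 -0.06076538] 0.6397832119159954
```

```bash
python3 -m pendant '[[0.35,0,0,-0.002,0.4],[0.35,0,0,-0.002,0.8],[0.35,0,0,-0.002,1.2]]';python3 -c "
from h import *
s=r.sense();print(s['eef_pos'],s['ft_force'],s['moment'],s['joint_positions'][5])"
```

```text
clock: 7.85
eef_pos: [0.4945, -0.2225, 0.1345]
eef_rot: [-0.304, 0.953, -0.0, 0.005]
ft_force: [-3.8, 4.7, 14.7]
grip_width: 0.0504
[ 0.49452905 -0.22247824  0.1345209 ] [-3.77206673  4.73113229 14.69274375] [ 1.32248515  1.45677002 -0.18647447] 0.7468471848986453
```

The drag moment has appeared at about 0.19 N m, so the teeth are driving. I'll continue in small steps.

```bash
for i in 1; do python3 -m pendant '[[0.35,0,0,-0.002,0.4],[0.35,0,0,-0.002,0.8],[0.35,0,0,-0.002,1.2]]';done;python3 -c "
from h import *
s=r.sense();print(s['eef_pos'],s['ft_force'],s['moment'],s['joint_positions'][5])"
python3 -m pendant '[[0.35,0,0,-0.002,0.4],[0.35,0,0,-0.002,0.8],[0.35,0,0,-0.002,1.2]]';python3 -c "
from h import *
s=r.sense();print(s['eef_pos'],s['ft_force'],s['moment'],s['joint_positions'][5])"
```

```text
clock: 8.15
eef_pos: [0.4939, -0.2226, 0.1345]
eef_rot: [-0.354, 0.935, 0.0, 0.004]
ft_force: [-6.0, 2.4, 15.2]
grip_width: 0.0505
[ 0.49392823 -0.22259359  0.1345035 ] [-6.00781586  2.39176124 15.20310242] [ 0.71628363  2.00790389 -0.16184579] 0.8537941556988881
clock: 8.45
eef_pos: [0.4937, -0.2228, 0.1346]
eef_rot: [-0.403, 0.915, -0.0, 0.004]
ft_force: [-5.3, 2.6, 15.0]
grip_width: 0.0504
[ 0.49365532 -0.2227564   0.13455429] [-5.25037914  2.58063967 15.04448733] [ 0.74679332  1.72381059 -0.33063361] 0.9598989336759982
```

```bash
python3 -m pendant '[[0.35,0,0,-0.002,0],[0.35,0,0,-0.002,0]]';python3 -c "
from h import *
for i in range(1):
  s=r.sense();print(s['eef_pos'],s['ft_force'],s['moment'],s['joint_positions'][5])"
python3 -m pendant '[[0.35,0,0,-0.002,0.2],[0.35,0,0,-0.002,0.2]]';python3 -c "
from h import *
s=r.sense();print(s['eef_pos'],s['ft_force'],s['moment'],s['joint_positions'][5])"
```

```text
clock: 8.65
eef_pos: [0.4936, -0.2228, 0.1345]
eef_rot: [-0.403, 0.915, -0.0, 0.004]
ft_force: [-4.2, 3.6, 15.1]
grip_width: 0.0503
[ 0.49359394 -0.2227942   0.13454903] [-4.22052049  3.62540708 15.11596487] [ 0.8841505   1.52474521 -0.33955845] 0.9588449333025499
clock: 8.85
eef_pos: [0.4936, -0.2228, 0.1346]
eef_rot: [-0.411, 0.912, -0.001, 0.004]
ft_force: [-5.0, 3.5, 14.7]
grip_width: 0.0506
[ 0.49358096 -0.22277518  0.13456062] [-5.00622493  3.49322397 14.67917823] [ 0.92347377  1.52105602 -0.30970731] 0.975604923661141
```

Run:
```python
from h import *
f=viewer.grab_frame("side"); cv2.imwrite("pics/side5_raw.png",f["img"][:,:,::-1]); 
a=cv2.imread("pics/side0.png")[160:215,270:320]; b=f["img"][160:215,270:320,::-1]
cv2.imwrite("pics/cmp.png",cv2.resize(np.hstack([a,b]),None,fx=7.5,fy=7.5,interpolation=cv2.INTER_CUBIC))
f=viewer.grab_frame("wrist"); cv2.imwrite("pics/w5.png",f["img"][:,:,::-1])
s=r.sense();print(s['moment'],s['ft_force'],s['joint_positions'][5])
```

```text
[ 0.93537777  1.56214916 -0.34013581] [-5.13883071  4.29896024 14.05591143] 0.9753573645257119
```

View pics/cmp.png

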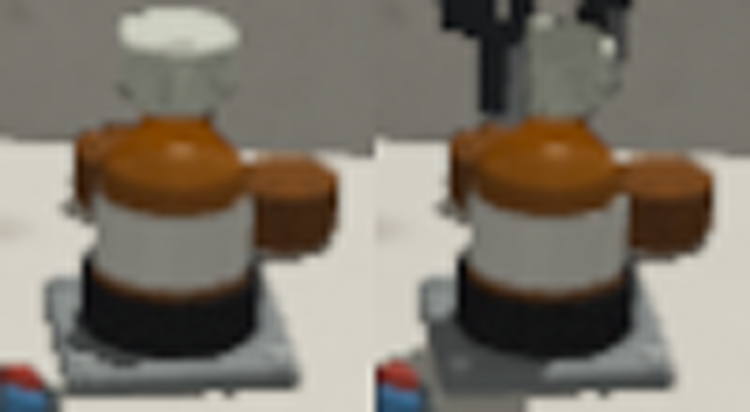

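View pics/w5.png

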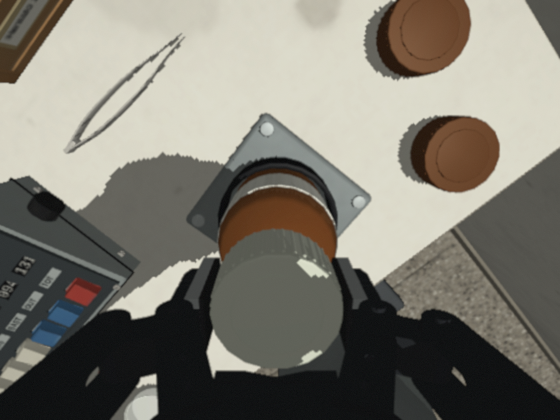

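The moment is steady at about 0.33 N m, which could be drag plus pressing friction or the stop. Before adding any torque I'll do a safe lift test. A locked cap lifts only 1.5 mm.

```bash
python3 -m pendant '[[0.35,0,0,0.001,0],[0.35,0,0,0.003,0],[0.35,0,0,0.005,0],[0.35,0,0,0.005,0]]';python3 -c "
from h import *
s=r.sense();print(s['eef_pos'],s['ft_force'],s['moment'],s['joint_positions'][5])"
python3 -m pendant '[[0.35,0,0,0.001,0],[0.35,0,0,0.002,0],[0.35,0,0,0.003,0],[0.35,0,0,0.003,0]]';python3 -c "
from h import *
s=r.sense();print(s['eef_pos'],s['ft_force'],s['moment'],s['joint_positions'][5])"
```

```text
clock: 9.35
eef_pos: [0.4936, -0.223, 0.1396]
eef_rot: [-0.411, 0.912, -0.001, 0.004]
ft_force: [-1.9, -1.3, 1.9]
grip_width: 0.0503
[ 0.49357061 -0.22295518  0.13957692] [-1.91209494 -1.31515197  1.93432113] [-0.3118951   0.46607872 -0.00384277] 0.9755755325701627
clock: 9.75
eef_pos: [0.4936, -0.2228, 0.1424]
eef_rot: [-0.411, 0.912, -0.0, 0.004]
ft_force: [0.7, 0.2, -0.8]
grip_width: 0.0503
[ 0.49360485 -0.22277482  0.14236723] [ 0.71569174  0.23015777 -0.78740357] [-0.01073775  0.03810258  0.01139489] 0.9755582094013682
```

The cap has lifted 2.9 mm above its unpressed height and the only force is its weight (-0.8 N), so the lugs are free. The moment had also risen sharply from 0.16 to 0.33 N m, past the 0.2 drag limit, so I won't turn further and risk twisting the bottle. I'll lift straight off.

```bash
python3 -m pendant '[[0.35,0,0,0.002,0],[0.35,0,0,0.004,0],[0.35,0,0,0.006,0],[0.35,0,0,0.006,0]]';python3 -c "
from h import *
s=r.sense();print(s['eef_pos'],s['ft_force'],s['moment'])"
```

```text
clock: 10.15
eef_pos: [0.4936, -0.2228, 0.1487]
eef_rot: [-0.411, 0.912, -0.001, 0.004]
ft_force: [-0.2, 0.9, -1.4]
grip_width: 0.0504
[ 0.49362617 -0.22278957  0.14871661] [-0.1553661   0.88850819 -1.42406191] [-0.01276095  0.01283798 -0.00944306]
```

```bash
python3 -m pendant '[[0.35,0,0,0.01,0],[0.35,0,0,0.02,0],[0.35,0,0,0.035,0],[0.35,0,0,0.05,0],[0.35,0,0,0.07,0],[0.35,0,0,0.07,0]]'
python3 - <<'E'
from h import *
f=viewer.grab_frame("side"); crop(f,"pics/s6.png",250,90,350,220,4.5)
s=r.sense();print(s['eef_pos'],s['ft_force'],s['joint_positions'])
E
```

```text
clock: 10.75
eef_pos: [0.4956, -0.2234, 0.2227]
eef_rot: [-0.411, 0.912, -0.003, 0.007]
ft_force: [0.5, 0.6, -1.3]
grip_width: 0.0504
[ 0.49454371 -0.22297387  0.22084023] [-0.54276239  0.53812561 -1.61090123] [-0.12637204  0.26665057 -0.25032022 -0.00392237 -1.04120227  0.97457493]
```

View pics/s6.png

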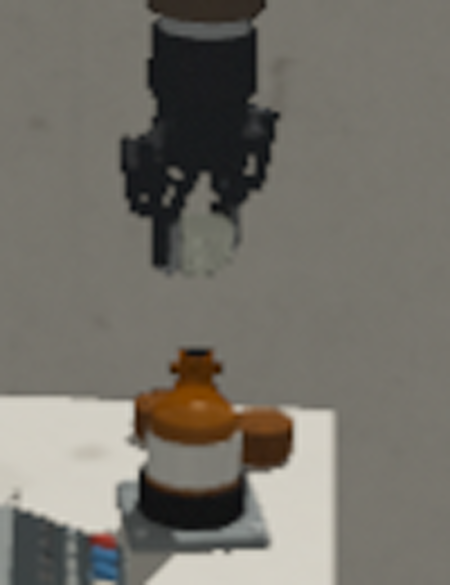

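The cap is off the bottle and held upright. I'll carry it to above the tray, turning the jaws by +28° so they open along the tray's long side.

```bash
python3 -m pendant '[[0.35,0,0.03,0,0.5],[0.35,0,0.07,0,1],[0.35,0.001,0.11,0,1.5],[0.35,0.002,0.15,0,2],[0.35,0.003,0.19,0,2.5],[0.35,0.004,0.23,0,3],[0.35,0.005,0.27,0,3.5],[0.35,0.006,0.31,0,4],[0.35,0.007,0.35,0,4.5],[0.35,0.007,0.39,0,5],[0.35,0.007,0.42,0,5.6],[0.35,0.007,0.426,0,5.6]]'; python3 -m pendant '[[0.35,0,0,-0.03,0],[0.35,0,0,-0.06,0],[0.35,0,0,-0.09,0],[0.35,0,0,-0.11,0],[0.35,0,0,-0.12,0],[0.35,0,0,-0.12,0]]'
python3 - <<'E'
from h import *
s=r.sense();print(s['eef_pos'],s['ft_force'])
f=viewer.grab_frame("side"); crop(f,"pics/s7.png",220,190,340,300,6)
f=viewer.grab_frame("wrist"); cv2.imwrite("pics/w7.png",f["img"][:,:,::-1])
E
```

```text
clock: 12.0
eef_pos: [0.5013, 0.2058, 0.2199]
eef_rot: [-0.621, 0.784, -0.0, 0.006]
ft_force: [-0.7, -0.4, 0.3]
grip_width: 0.0501
clock: 12.6
eef_pos: [0.5005, 0.2047, 0.0985]
eef_rot: [-0.62, 0.784, -0.0, 0.004]
ft_force: [-0.6, -1.1, -1.6]
grip_width: 0.0505
[0.5005074  0.20470916 0.09845586] [-0.56387142 -1.05931174 -1.6489604 ]
```

View pics/s7.png

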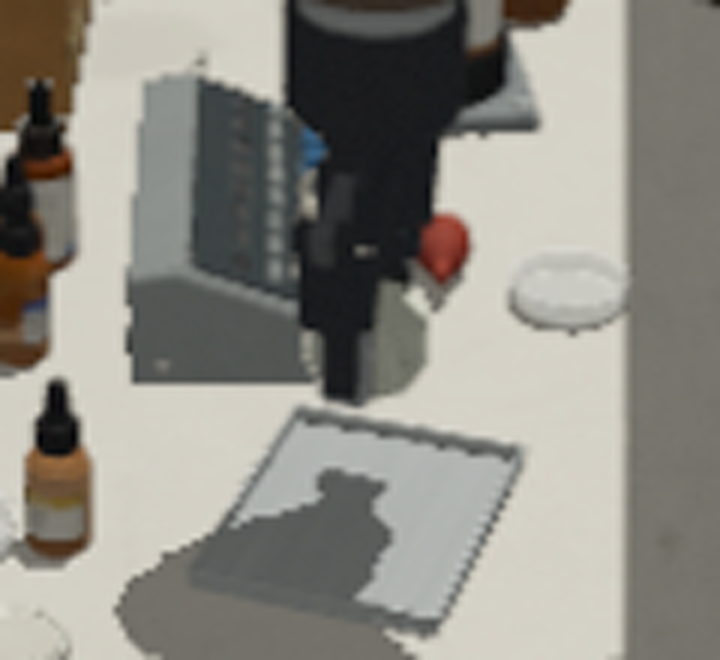

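View pics/w7.png

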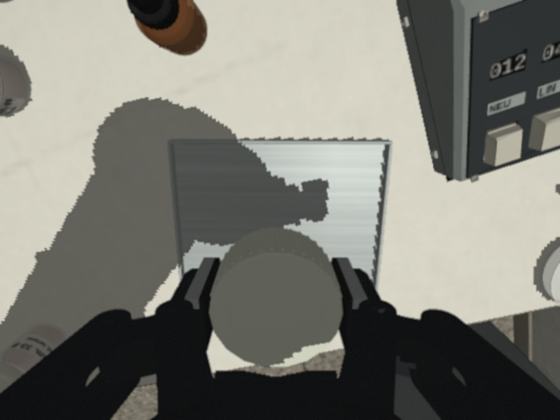

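The cap is over the tray and the jaws are aligned with its long side. I'll lower with force checks.

```bash
python3 -m pendant '[[0.35,0.001,-0.002,-0.025,0],[0.35,0.001,-0.002,-0.05,0],[0.35,0.001,-0.002,-0.062,0],[0.35,0.001,-0.002,-0.07,0],[0.35,0.001,-0.002,-0.07,0],[0.35,0.001,-0.002,-0.07,0]]'; python3 -m pendant '[[0.35,0,0,-0.001,0],[0.35,0,0,-0.002,0],[0.35,0,0,-0.003,0],[0.35,0,0,-0.003,0]]'
```

```text
clock: 13.3
eef_pos: [0.5035, 0.2043, 0.0316]
eef_rot: [-0.621, 0.784, -0.0, 0.008]
ft_force: [-0.4, -0.8, 0.4]
grip_width: 0.0506
clock: 13.7
eef_pos: [0.5035, 0.2043, 0.0287]
eef_rot: [-0.621, 0.784, -0.0, 0.008]
ft_force: [-0.6, -0.8, -0.6]
grip_width: 0.0505
```

```bash
python3 -m pendant '[[0.35,0,0,-0.001,0],[0.35,0,0,-0.002,0],[0.35,0,0,-0.002,0]]'
```

```text
clock: 14.0
eef_pos: [0.5034, 0.2042, 0.0265]
eef_rot: [-0.621, 0.784, -0.0, 0.008]
ft_force: [-0.2, -0.6, -1.5]
grip_width: 0.05
```

```bash
python3 -m pendant '[[0.35,0,0,-0.001,0],[0.35,0,0,-0.002,0],[0.35,0,0,-0.002,0]]';python3 -m pendant '[[0.35,0,0,-0.0005,0],[0.35,0,0,-0.001,0],[0.35,0,0,-0.001,0]]';python3 -m pendant '[[0.35,0,0,-0.0005,0],[0.35,0,0,-0.001,0],[0.35,0,0,-0.001,0]]'
```

```text
clock: 14.3
eef_pos: [0.5033, 0.2041, 0.0243]
eef_rot: [-0.621, 0.784, -0.0, 0.007]
ft_force: [0.7, 0.0, 0.0]
grip_width: 0.0504
clock: 14.6
eef_pos: [0.5033, 0.2041, 0.0232]
eef_rot: [-0.621, 0.784, -0.0, 0.007]
ft_force: [-1.5, -0.5, -0.4]
grip_width: 0.0504
clock: 14.9
eef_pos: [0.5034, 0.2041, 0.0225]
eef_rot: [-0.621, 0.784, -0.0, 0.007]
ft_force: [-0.8, -0.7, 2.7]
grip_width: 0.0506
```

Contact came at z 0.0225, exactly as predicted. I'll open the jaws and withdraw.

```bash
python3 -m pendant '[[0.65,0,0,0,0],[0.75,0,0,0,0],[0.9,0,0,0,0],[0.9,0,0,0,0],[0.9,0,0,0,0]]'; python3 -m pendant '[[0.9,0,0,0.005,0],[0.9,0,0,0.015,0],[0.9,0,0,0.035,0],[0.9,0,0,0.065,0],[0.9,0,0,0.1,0],[0.9,0,0,0.14,0],[0.9,0,-0.03,0.17,0],[0.9,0,-0.08,0.17,0],[0.9,0,-0.12,0.17,0],[0.9,0,-0.12,0.17,0]]'
python3 - <<'E'
from h import *
f=viewer.grab_frame("side"); crop(f,"pics/s8.png",220,190,340,300,6)
f=viewer.grab_frame("top"); crop(f,"pics/t8.png",130,130,450,265,2.5)
cv2.imwrite("pics/t8b.png",cv2.resize(f["img"][190:250,180:250,::-1],None,fx=8,fy=8,interpolation=cv2.INTER_CUBIC))
E
```

```text
clock: 15.4
eef_pos: [0.5034, 0.2041, 0.0224]
eef_rot: [-0.621, 0.784, -0.0, 0.007]
ft_force: [0.1, -0.4, 0.3]
grip_width: 0.0767
clock: 16.4
eef_pos: [0.5024, 0.0806, 0.1937]
eef_rot: [-0.619, 0.786, -0.0, 0.008]
ft_force: [-0.5, 0.7, 0.0]
grip_width: 0.0767
```

View pics/s8.png

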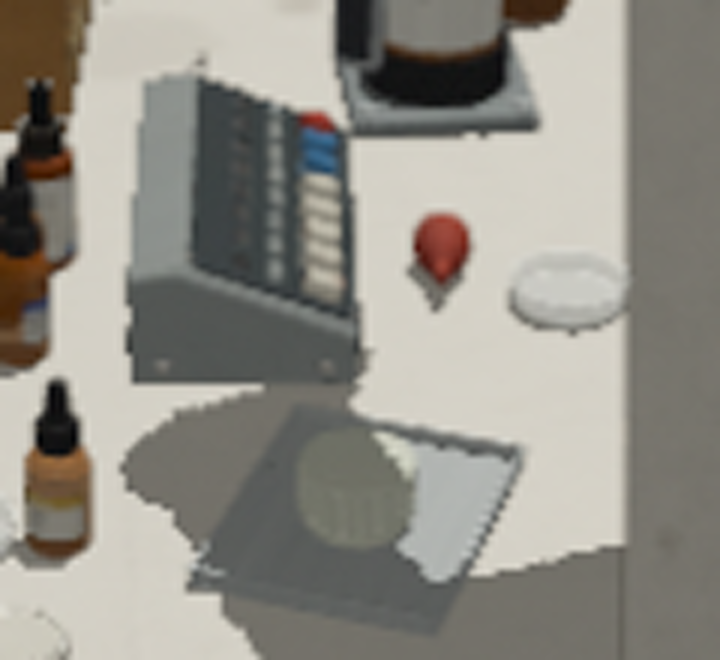

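View pics/t8.png

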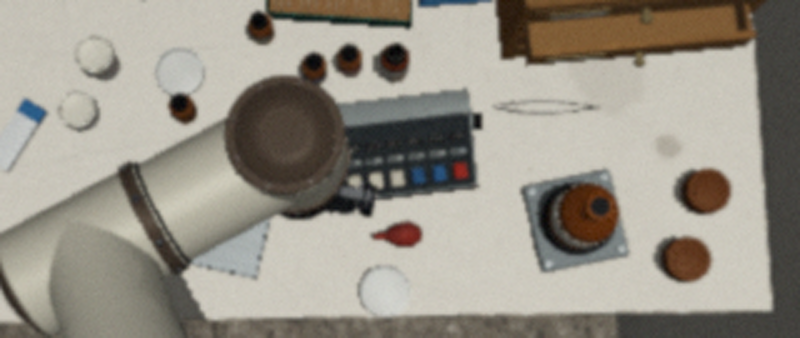

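View pics/t8b.png

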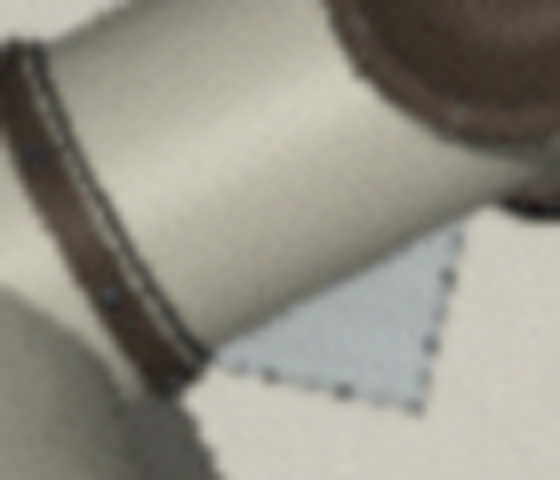

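The side view shows the cap standing upright inside the tray, centred near crop pixel (355,488), with the jaws away. I'll do one numeric check and then hand in.

Run:
```python
from h import *
f=viewer.grab_frame("side")
P=onz(f,220+355/6,190+488/6,.018); print(P)
d=P[:2]-np.array([.5017,.2027]); a=np.radians(-13.4); print("in tray x,y",d@[np.cos(a),np.sin(a)],d@[-np.sin(a),np.cos(a)])
s=r.sense();print(s['ft_force'],np.abs(s['qvel']).max())
a=cv2.imread("pics/side0.png").astype(int)[:,:345]; b=f["img"][:,:345,::-1].astype(int)
m=(np.abs(a-b).max(2)>60).astype(np.uint8); n,_,st,_=cv2.connectedComponentsWithStats(m)
print([tuple(x) for x in st[1:] if x[4]>25])
```

```text
[0.50406918 0.20231153 0.018     ]
in tray x,y 0.0023947106031688013 0.00017115610884962037
[ 0.63027112  0.13721989 -0.08094714] 0.02144732902822478
[(np.int32(288), np.int32(77), np.int32(17), np.int32(7), np.int32(69)), (np.int32(301), np.int32(83), np.int32(31), np.int32(12), np.int32(160)), (np.int32(269), np.int32(91), np.int32(33), np.int32(45), np.int32(790)), (np.int32(312), np.int32(93), np.int32(33), np.int32(37), np.int32(831)), (np.int32(271), np.int32(135), np.int32(30), np.int32(67), np.int32(1193)), (np.int32(240), np.int32(254), np.int32(84), np.int32(64), np.int32(2373)), (np.int32(315), np.int32(403), np.int32(8), np.int32(17), np.int32(101))]
```

The cap is within about 3 mm of the tray centre. The only differences from the first side image are in the arm, its shadows, the tray and the cap (plus a small patch at the bottom edge, clear of the bystanders). Handing in.

```bash
python3 -c "
from cell import r
print(r.finish_job())"
```

```text
the job is handed in; nothing more can be done
None
```

The bottle is open, and the cap stands top up in the steel tray with the gripper clear. I handed the job in at about 16.5 s; no verdict was reported.

- **Turning:** I gripped the shell and pressed with about 13–15.6 N while turning it anticlockwise about 65° in all. It idled at first, then drove against 0.16–0.19 N m.
- **The stop:** I ended the turn when the moment rose to 0.31–0.34 N m, which is above the stated drag and below the stand's 0.4 N m. That was steady rather than a clearly rising stop, so the stop itself is not certain. I did not push further, to spare the bottle.
- **Lift test:** The cap then rose 2.9 mm under its own weight alone, so the lugs were free.
- **Placing:** It touched the tray floor at the predicted height, and I let go there. The last image puts it about 2.4 mm from the tray centre, upright, and the bystanders showed no movement.
- **Not measured:** I could not see how far the bottle twisted in its stand, because it has no visible marking. I infer it is small only because the moment stayed below 0.4 N m.
- **Camera disagreement:** The cameras differed by up to about 5 mm on the cap's position along y. I aimed between the top and wrist readings.

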